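# Unbolt the tool cabinet gate and hold it ajar

## Robot

A 6-joint arm with a two-finger parallel gripper is mounted at the origin on the work surface. World frame = base frame: x ahead of the robot, y to its left, z up, the work surface at z = 0. Lengths are in m, angles in rad, forces in N, time in s.
With the tool pointing down it reaches from about 0.25 to 0.725 m from the base axis. Payload 4 kg.
Tool frame: the origin (TCP) lies at the very end of the fingers, on their centre line; the grasp point (between the pads) lies 19 mm behind it; z points along the fingers, y is the direction in which the jaws open and shut (so a half turn about z gives the same grasp; the last joint's range is limited). The gripper opens to 85 mm and grips with 20 to 120 N. Pads are 22 mm wide; open, the fingers measure 114 mm over their backs; the gripper's body (76 mm by 85 mm) begins 54 mm behind the grasp point. The pads swing forward as they close: fully open they stand 13 mm farther back than shut.
Start: joints at [-1.179, 0.241, 0.005, 1.335, 0, 1.571], TCP at [0.191, -0.462, 0.231] pointing down, gripper open.
Joint ranges: [-2.72, 2.72], [-1.05, 1.87], [-1.09, 1.28], [-1.99, 2.15], [-1.42, 1.44], [-3.14, 3.14]. Speed limits (rad/s): [2.79, 2.79, 3.14, 3.14, 3.14, 3.14].

## Interface

Orientations are given as a 3x3 rotation matrix whose columns are the frame's x, y, z axes.
In Python, from workcell import status, get_image, robot gives the robot as it stands. The module is installed in compiled form; this text tells all that it offers.
- The arm moves only by the tool jog_arm, never from a script. Its argument "rows" is one flat list of numbers, 7 for each row, row after row: the shift along the world's x, y, z in mm, then the turn, a rotation vector about the world's x, y, z in degrees, then the gripper command: -1 is shut, 1 is fully open, values between are in proportion. In form: [tx, ty, tz, rx, ry, rz, claw, tx, ty, tz, rx, ry, rz, claw, ...]. A call has exactly 8 rows; each row is the pose to reach, as a shift and turn from the pose commanded when the call began; what a row does not reach only later rows make up. A row lasts 1/12 s, in which the tool goes at most 41.7 mm and 7.16 degrees, less where a joint would pass 70% of its speed; a pose out of reach is approached as far as the arm can. A call with a gripper value outside its range is refused whole. The fingers move at their own pace and stop on an object; "newtons" is the grip in N (left out, the last holds). Time passes only in rows, so rows that repeat a pose let the fingers close, or fill a call up. It gives the time, the measured TCP pose, the force and the opening at its end, in the units of the state.
- status.state(): the state, without advancing time (a new reading comes with each control period).
- get_image(name): name is "scene" or "top" or "wrist"; returns a dict with "image" (384x512x3 uint8, red, green, blue), "depth" (384x512 float32, m along the optical axis (not along the pixel's ray), 0 where there is no reading), "fx", "fy", "cx", "cy" (pixels), "position" and "attitude" of the camera in the world. Camera axes: x right, y up, looking along -z (the intrinsics and any distortion apply to the point x, -y, -z); pixel columns grow to the right and rows downward; lengths in m; the calibration is good to about 2 mm. A picture is of the moment at which its call begins.
- robot.hand_in(): hands the job in, once; it reports no verdict.
The state is a dict: "time_s": time; "joints": joint angles; "dq": joint speeds; "joint_efforts": joint torques, N m; "tcp_pos": TCP position; "ee_rot": TCP orientation; "ft_force": force on the tool from outside, world axes, zero at the start; "wrist_torque": the same for the moment, N m; "opening": finger opening in m.
Only numpy, scipy, OpenCV 4.12 (cv2) and the standard library are available. Lean on these libraries where they do the work, as an engineer would, in place of code of your own. Each camera call takes 0.05 s, during which the arm holds its last target.

## Task

Lift the hanging wooden-handled lock clip up and off the bolt of the low tool cabinet and set it down in the aluminium tray, without dropping it in from a height. Then take the bolt by its upright post, lift its sagging nose over the bent lip of the keeper while drawing it back, and with the post pull the sprung gate towards you until its free edge stands about a hand's breadth (9 cm) open. Finish while still gripping the post and holding the gate still at that opening; leave the mug and the mallet alone.

Things in the scene. Friction and masses are not known exactly. Their poses are not given: they have to be found in the camera images.
- clip: Loose lock clip, about 0.18 kg, hanging astride the bolt rod. Upside-down steel U: 30 mm deep (x), 24 mm along the bolt (y), legs 6 mm thick, 18 mm apart inside, ends 56 mm below the origin; upright wooden handle on top. Origin: underside of its bridge, resting on the rod. While it hangs there the bolt cannot be drawn far enough. Raised by 62 mm, its legs are clear of the rod.
- clip_grip (a point): Grip point in the clip's wooden handle, 50 mm above clip. The handle is a plate 10 mm thick (x), 24 mm wide (y), from 6 to 68 mm above clip; take it from above across its thickness. As it hangs, its axes are parallel to the cabinet's.
- clip_foot (a point): Point midway between the lower ends of the clip's two legs, 56 mm below clip (106 mm below clip_grip).
- tray: Fixed open aluminium tray on the bench, 170 x 170 mm outside, 30 mm high, walls 4 mm, floor 4 mm thick. Origin: centre of its underside; z up.
- bolt: Steel barrel bolt on the gate's front: rod 12 mm thick, axis 125 mm above the bench, 30 mm in front of the gate. Its tip has a nose turned down to 16 mm below the axis, behind the keeper lip. It rides in three tall staples (tops 153 mm above the bench). Origin as built: on the hinge line at bench height. z up, y from hinge to free edge, -x out to the front; turns with the gate.
- bolt_post (a point): Grip point on the bolt's upright steel post, 185 mm above the bench with the bolt down, 210 mm from the hinge along the gate with the bolt fully in. The post is round, 14 mm thick, from the rod axis (60 mm below this point) to 12 mm above it, with an 18 mm round head 8 mm high on top. Take it from above, fingers closing along the bolt (y) or across it.
- bolt_draw (a joint): How far the bolt is drawn back along the gate, m: 0 fully in, 0.045 fully back; grows as the bolt moves towards the hinge (its -y). Starts at 0 to 0.007. The nose catches on the lip unless lifted; it is clear of the keeper, and the gate free, beyond 0.025. Friction about 1 N.
- bolt_lift (a joint): How far the bolt is lifted in its staples, m: 0 (sagging down) to 0.017. The nose passes over the lip when lifted more than 0.008. The bolt weighs about 0.3 kg and falls back by itself.
- keeper_lip (a point): Top edge of the keeper's bent lip, on the fixed cabinet post beyond the gate's free edge: 117 mm above the bench, under the bolt rod, 4 mm thick along y. Axes of the cabinet: z up, x into it, away from the robot, y along the shut gate from hinge to keeper. A keeper wall in front of the nose, up to 14 mm above the rod axis, lets the nose out only along the bolt.
- gate_hinge (a point): Point on the gate's vertical hinge line at its front face, 125 mm above the bench; bolt axis and post are 30 mm in front of this face. Axes turn with the gate: y from hinge to free edge, x into the cabinet. Gate of dark steel bars, 287 mm from hinge to free edge, top 147 mm above the bench; the cabinet top is 150 mm high, 160 mm deep, 410 mm wide.
- gate (a joint): Gate angle, rad: 0 shut, grows as the free edge swings out to the front (anticlockwise seen from above), to 1.2. A closing spring, 0.4 Nm at 0 and 0.6 Nm at 0.32 rad, shuts it when let go. The free edge stands about 0.287 m x angle open; 9 cm is 0.32 rad.
- mug: White mug, 82 mm across, 95 mm high, standing on the bench, to be left alone. Origin at its underside.
- mallet: White plastic mallet with dark handle, about 235 mm long, lying on the bench, to be left alone. Origin on the bench near its middle.
Mind the look-alikes: they are no part of the job. Of the things like the clip, leave any that is orange, purple or turquoise; of the rest the larger one is meant.

How it is judged:
By the outcome, as a careful person would: the job done as asked, in the order asked, and still so for the second after the job is handed in, while the arm keeps its last pose, push and grip.
It also fails if it takes over 48 s, if anything falls off the work surface, if the arm or the gripper's body presses on something with over 40 N, if the wrist force passes 120 N, or if a joint passes its speed limit or range.

## Working session

There is one attempt and no reset: what is moved stays moved. The work goes in short steps, Python scripts to look and compute and a tool call to move; the robot and the scene stay as the last step left them, time stands still between calls to the robot, and variables do not carry over. Pictures are saved under pics/ and viewed, and the job is handed in when it is done.

Besides the shell and the picture viewer there is one more tool, called after "Request:" as a command line: name --argument value ..., lists and objects as JSON in quotes. jog_arm: Moves the arm, as the interface text tells. Its arguments: {"type":"object","properties":{"rows":{"type":"array","items":{"type":"number"}},"newtons":{"type":"number"}},"required":["rows"]}

```bash
mkdir -p pics; cat > h.py <<'E'
import numpy as np, cv2
from workcell import status, get_image, robot
def grab(n,save=None):
    d=get_image(n)
    np.savez('%s.npz'%(save or n),**{k:np.asarray(v) for k,v in d.items()})
    if save: cv2.imwrite('pics/%s.png'%save,cv2.cvtColor(d['image'],cv2.COLOR_RGB2BGR))
    return d
def load(n): return dict(np.load('%s.npz'%n))
def ray(d,u,v):
    A=np.array(d['attitude']); 
    r=np.array([(u-d['cx'])/d['fx'],-(v-d['cy'])/d['fy'],-1.])
    return np.array(d['position']),A@r
def onz(d,u,v,z):
    p,r=ray(d,u,v); return p+r*(z-p[2])/r[2]
def pt(d,u,v):
    p,r=ray(d,u,v); return p+r*d['depth'][int(round(v)),int(round(u))]
def proj(d,P):
    c=np.array(d['attitude']).T@(np.array(P)-d['position']); return d['cx']+d['fx']*c[0]/-c[2], d['cy']-d['fy']*c[1]/-c[2]
E
python3 - <<'E'
from h import *
print(status.state())
for n in ['scene','top','wrist']:
    d=grab(n,n+'0'); print(n,{k:v for k,v in d.items() if k not in('image','depth')})
E
```

```text
{'time_s': 0.0, 'joints': array([-1.17901829e+00,  2.41452528e-01,  3.71978467e-03,  1.33517086e+00,
       -3.99649716e-06,  1.57079961e+00]), 'dq': array([ 0.00067861,  0.00039507,  0.0003891 , -0.00047243,  0.00075559,
       -0.00076631]), 'joint_efforts': array([ 1.83765325e-03, -3.72320688e+01,  2.52405971e+01,  1.68677961e-02,
        1.29844193e-04,  1.52200865e-06]), 'tcp_pos': array([ 0.19067708, -0.46154026,  0.23039149]), 'ee_rot': array([[ 9.24232860e-01,  3.81828454e-01, -8.08318012e-04],
       [ 3.81829309e-01, -9.24230811e-01,  1.94608075e-03],
       [-4.00340979e-06, -2.10727128e-03, -9.99997780e-01]]), 'ft_force': array([-0.60694128, -0.05406489,  0.15449006]), 'wrist_torque': array([ 0.05283866, -0.00050288,  0.00640134]), 'opening': 0.08551265093500249}
scene {'fx': 348.6968276449861, 'fy': 348.6968276449861, 'cx': 257.8130076174565, 'cy': 195.80538672173446, 'position': array([ 0.61599628, -0.58446174,  0.74968462]), 'attitude': array([[ 0.99309901, -0.07071583,  0.09356085],
       [ 0.11629168,  0.69706624, -0.70751318],
       [-0.01518573,  0.71351098,  0.70047946]])}
top {'fx': 453.8156164716466, 'fy': 453.8156164716466, 'cx': 256.1395266624866, 'cy': 193.29857402711957, 'position': array([ 0.43071271, -0.0084348 ,  1.32947646]), 'attitude': array([[-0.0032941 ,  0.99470388, -0.10272943],
       [-0.99977101, -0.00544812, -0.0206943 ],
       [-0.02114438,  0.10263774,  0.99449405]])}
wrist {'fx': 343.88830019572634, 'fy': 343.88830019572634, 'cx': 256.578800671216, 'cy': 193.35747511997926, 'position': array([ 0.2693269 , -0.42895583,  0.37202353]), 'attitude': array([[ 0.38087371,  0.87319954,  0.30406872],
       [-0.92462559,  0.36027801,  0.12356084],
       [-0.00165601, -0.32821079,  0.94460306]])}
```

View pics/scene0.png

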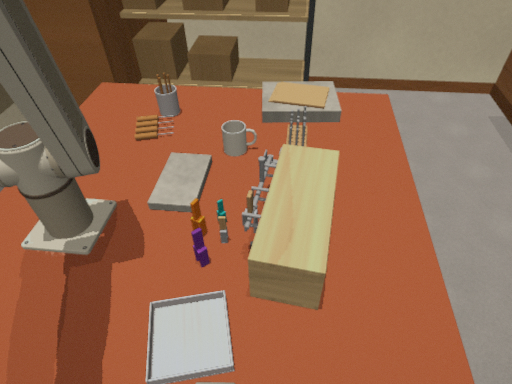

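View pics/top0.png

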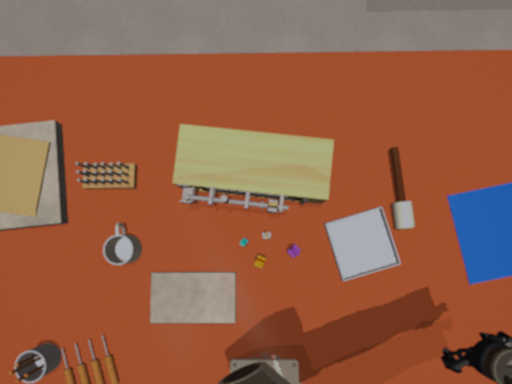

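View pics/wrist0.png

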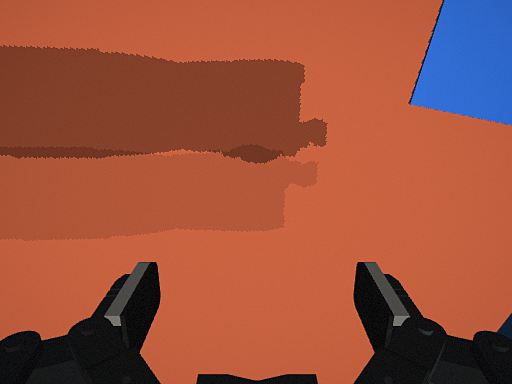

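```bash
python3 - <<'E'
from h import *
a=cv2.imread('pics/scene0.png')[130:270,180:350]; cv2.imwrite('pics/s1.png',cv2.resize(a,None,fx=4.2,fy=4.2,interpolation=cv2.INTER_CUBIC))
a=cv2.imread('pics/top0.png')[120:275,165:345]; cv2.imwrite('pics/t1.png',cv2.resize(a,None,fx=3.8,fy=3.8,interpolation=cv2.INTER_CUBIC))
E
```

```text
(no output)
```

View pics/s1.png

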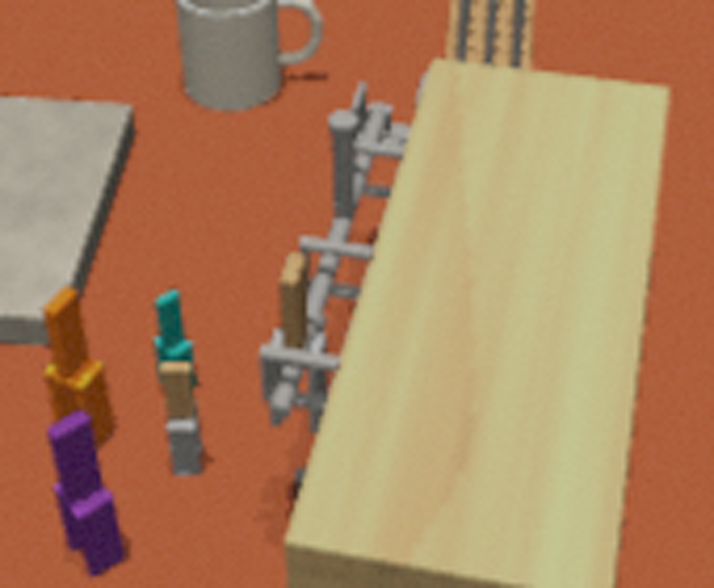

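View pics/t1.png

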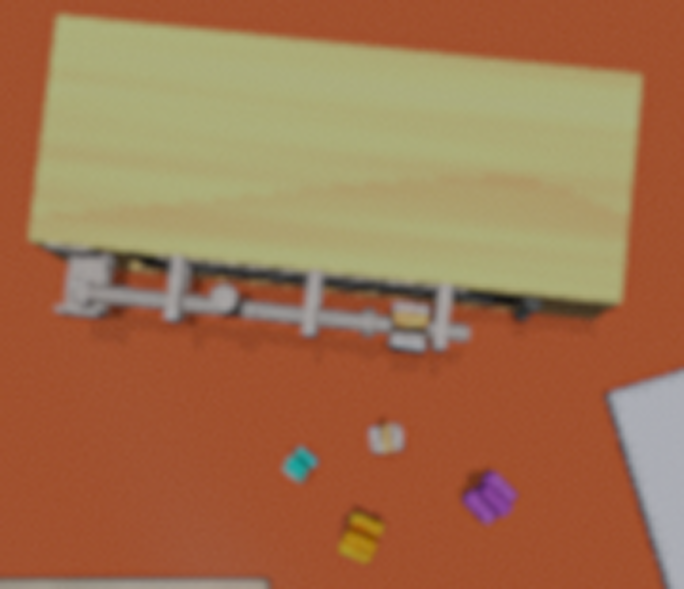

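```bash
python3 - <<'E'
from h import *
t=load('top0'); s=load('scene0')
def mask(d,lo,hi,roi):
    h=cv2.cvtColor(d['image'],cv2.COLOR_RGB2HSV); m=cv2.inRange(h,np.array(lo),np.array(hi)); o=np.zeros_like(m); y0,y1,x0,x1=roi; o[y0:y1,x0:x1]=m[y0:y1,x0:x1]; return o
h=cv2.cvtColor(t['image'],cv2.COLOR_RGB2HSV)
for p in [(260,160),(273,202),(273,209),(224,199),(360,240),(215,196)]: print(p,h[p[1],p[0]],pt(t,*p))
m=mask(t,(20,40,80),(40,255,255),(110,215,160,345))
m=cv2.morphologyEx(m,cv2.MORPH_OPEN,np.ones((7,7)))
c=max(cv2.findContours(m,0,2)[0],key=cv2.contourArea)
P=np.array([onz(t,u,v,.15)[:2] for u,v in c[:,0]],np.float32)
r=cv2.minAreaRect(P); print('cab',r); print(cv2.boxPoints(r))
# heightmap in front of cabinet
pts=[]
V,U=np.mgrid[180:215,175:340]
for u,v in zip(U.ravel(),V.ravel()):
    p=pt(t,u,v)
    if p[2]>.10: pts.append((u,v,*p))
pts=np.array(pts); np.save('pts.npy',pts)
hi=pts[pts[:,4]>.165]; print(np.round(hi,3).tolist())
E
```

```text
(260, 160) [ 28  80 172] [0.64061489 0.00565103 0.15008999]
(273, 202) [ 17  68 165] [ 0.52569156 -0.02701953  0.19560682]
(273, 209) [160   5 158] [ 0.511914   -0.02779856  0.14008731]
(224, 199) [ 10   9 166] [0.53320418 0.0953043  0.20302134]
(360, 240) [113  13 181] [ 0.43020344 -0.28099002  0.0032991 ]
(215, 196) [  6 120 108] [ 0.56113261  0.14112579 -0.00443008]
cab ((0.636505663394928, 0.024935126304626465), (0.4101879298686981, 0.16242007911205292), 83.47168731689453)
[[ 0.5325042  -0.16959587]
 [ 0.69387114 -0.18806207]
 [ 0.7405071   0.21946612]
 [ 0.5791402   0.23793232]]
[[185.0, 183.0, 0.431, -0.008, 1.329], [226.0, 183.0, 0.431, -0.008, 1.329], [255.0, 183.0, 0.431, -0.008, 1.329], [309.0, 184.0, 0.431, -0.008, 1.329], [198.0, 185.0, 0.431, -0.008, 1.329], [287.0, 186.0, 0.431, -0.008, 1.329], [196.0, 187.0, 0.431, -0.008, 1.329], [177.0, 188.0, 0.431, -0.008, 1.329], [184.0, 188.0, 0.431, -0.008, 1.329], [290.0, 191.0, 0.431, -0.008, 1.329], [275.0, 193.0, 0.431, -0.008, 1.329], [223.0, 195.0, 0.543, 0.098, 0.202], [224.0, 195.0, 0.543, 0.095, 0.206], [225.0, 195.0, 0
[... 3039 characters left out ...]
8, -0.034, 0.201], [277.0, 205.0, 0.518, -0.037, 0.199], [224.0, 206.0, 0.431, -0.008, 1.329], [269.0, 206.0, 0.518, -0.017, 0.171], [270.0, 206.0, 0.517, -0.02, 0.172], [271.0, 206.0, 0.517, -0.022, 0.179], [272.0, 206.0, 0.517, -0.025, 0.178], [273.0, 206.0, 0.517, -0.027, 0.184], [274.0, 206.0, 0.516, -0.03, 0.188], [275.0, 206.0, 0.516, -0.032, 0.191], [276.0, 206.0, 0.516, -0.034, 0.197], [277.0, 206.0, 0.515, -0.037, 0.198], [199.0, 208.0, 0.431, -0.008, 1.329], [274.0, 208.0, 0.431, -0.008, 1.329], [264.0, 209.0, 0.431, -0.008, 1.329], [270.0, 210.0, 0.431, -0.008, 1.329], [188.0, 212.0, 0.431, -0.008, 1.329], [205.0, 213.0, 0.431, -0.008, 1.329], [323.0, 214.0, 0.431, -0.008, 1.329]]
```

```bash
python3 - <<'E'
from h import *
t=load('top0')
# tray: raised by depth / low saturation
h=cv2.cvtColor(t['image'],cv2.COLOR_RGB2HSV)
m=((h[...,1]<70)&(h[...,2]>80)).astype(np.uint8)*255
o=np.zeros_like(m); o[200:285,318:402]=m[200:285,318:402]
o=cv2.morphologyEx(o,cv2.MORPH_OPEN,np.ones((5,5)))
c=max(cv2.findContours(o,0,2)[0],key=cv2.contourArea)
for z in (.03,.015,0):
    P=np.array([onz(t,u,v,z)[:2] for u,v in c[:,0]],np.float32); print(z,cv2.minAreaRect(P))
pts=np.load('pts.npy'); pts=pts[pts[:,4]<1]
yd=np.array([.1137,.9935]);xd=np.array([.9935,-.1137]); p0=np.array([.5355,.0955])
q=pts[:,2:4]-p0; a=q@yd; b=q@xd
# rod profile
for y in np.arange(-.2,.12,.01):
    k=(abs(a-y)<.005)&(b<.03)
    if k.any(): print(round(y,3),'x %.3f..%.3f z %.3f..%.3f n%d'%(b[k].min(),b[k].max(),pts[k,4].min(),pts[k,4].max(),k.sum()))
k=(pts[:,4]>.19)&(a>-.05)&(a<.05); 
for (sel,n) in ((k,'post'),((pts[:,4]>.19)&(a<-.05),'clip')):
    P=pts[sel,2:4]; print(n,(P.min(0)+P.max(0))/2,P.mean(0),((a[sel].min()+a[sel].max())/2,(b[sel].min()+b[sel].max())/2),np.ptp(a[sel]),np.ptp(b[sel]))
E
python3 - <<'E'
import sys;sys.path.insert(0,'.')
from h import *
d=load('scene0') 
a=d['image'][130:270,180:350]
for n,P in dict(clipgrip=(.5212,-.027,.181),post=(.5355,.0955,.205),foot=(.5212,-.027,.075)).items(): print(n,proj(d,P))
E
```

```text
0.03 ((0.42114970088005066, -0.28081172704696655), (0.1722334623336792, 0.17344260215759277), 16.469932556152344)
0.015 ((0.42103931307792664, -0.28395581245422363), (0.17422160506248474, 0.17544469237327576), 16.469919204711914)
0 ((0.420928955078125, -0.2870999574661255), (0.1762096881866455, 0.17744675278663635), 16.469926834106445)
-0.2 x 0.021..0.029 z 0.102..0.131 n9
-0.18 x 0.030..0.030 z 0.149..0.149 n1
-0.17 x 0.030..0.030 z 0.144..0.144 n1
-0.16 x -0.005..0.028 z 0.118..0.145 n20
-0.15 x -0.014..0.030 z 0.111..0.157 n44
-0.14 x -0.014..0.029 z 0.112..0.157 n45
-0.13 x -0.015..0.030 z 0.103..0.203 n55
-0.12 x -0.015..0.030 z 0.102..0.200 n55
-0.11 x -0.015..0.029 z 0.114..0.199 n37
-0.1 x -0.009..0.030 z 0.106..0.148 n29
-0.09 x -0.010..0.029 z 0.119..0.144 n28
-0.08 x -0.006..0.030 z 0.109..0.151 n30
-0.07 x -0.006..0.029 z 0.108..0.146 n26
-0.06 x -0.014..0.030 z 0.113..0.159 n48
-0.05 x -0.014..0.030 z 0.109..0.158 n41
-0.04 x -0.005..0.029 z 0.122..0.146 n24
-0.03 x -0.006..0.030 z 0.111..0.150 n30
-0.02 x -0.006..0.030 z 0.106..0.145 n24
-0.01 x -0.006..0.029 z 0.118..0
[... 337 characters left out ...]
.005..0.030 z 0.123..0.142 n18
0.09 x -0.016..0.030 z 0.105..0.155 n42
0.1 x -0.017..0.030 z 0.102..0.152 n69
0.11 x -0.017..0.030 z 0.103..0.154 n64
post [0.5356585  0.09518582] [0.53517039 0.09550029] (np.float64(3.5475991109018296e-05), np.float64(1.9028953335054055e-05)) 0.015689284086869516 0.016113869862502236
clip [ 0.52073453 -0.02696358] [ 0.5211743  -0.02728405] (np.float64(-0.12335346798327765), np.float64(-5.8829290089218965e-05)) 0.020932898259184096 0.010035603298047069
clipgrip (np.float64(248.81840418135928), np.float64(200.36025414220614))
post (np.float64(260.7802331117852), np.float64(159.32600151981205))
foot (np.float64(250.2217296814861), np.float64(230.08394929008386))
```

Request:
jog_arm --rows '[10,13,2,0,0,2,0.3,30,40,8,0,0,6,0.1,55,72,15,0,0,10,0.1,80,105,22,0,0,15,0.1,105,138,30,0,0,19,0.1,130,171,35,0,0,24,0.1,155,204,35,0,0,28,0.1,180,237,35,0,0,33,0.1]' --newtons 50

```text
time_s: 0.82
tcp_pos: [0.3716, -0.2237, 0.2667]
ee_rot: [[0.564, 0.825, 0.001], [0.825, -0.564, -0.001], [0.0, 0.001, -1.0]]
ft_force: [1.1, -0.5, -1.0]
opening: 0.0469
```

Request:
jog_arm --rows '[25,33,0,0,0,5,0.1,50,66,0,0,0,10,0.1,75,99,0,0,0,14,0.1,100,132,0,0,0,19,0.1,122,162,0,0,0,23,0.1,138,184,0,0,0,26,0.1,148,196,0,0,0,28,0.1,150,198,0,0,0,28,0.1]'

```text
time_s: 1.48
tcp_pos: [0.5219, -0.0253, 0.2655]
ee_rot: [[0.11, 0.994, -0.001], [0.994, -0.11, 0.0], [0.0, -0.001, -1.0]]
ft_force: [-0.0, 0.4, -0.2]
opening: 0.047
```

```bash
python3 - <<'E'
from h import *
d=grab('wrist','wrist1')
print(status.state()['tcp_pos'])
for P in [(.521,-.027,.199),(.5355,.0955,.205)]: print(proj(d,P))
E
```

```text
[ 0.52124944 -0.02635154  0.26558494]
(np.float64(255.4398311944345), np.float64(214.67251276976475))
(np.float64(256.72279794453664), np.float64(-0.030790136901401866))
```

View pics/wrist1.png

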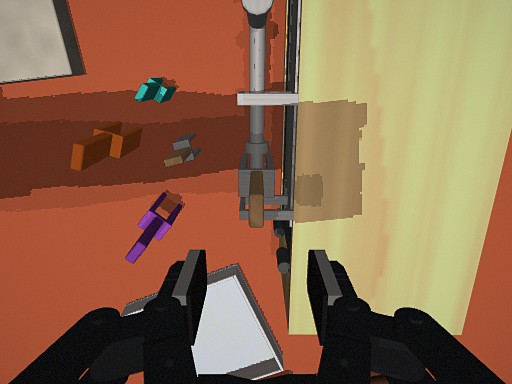

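Wrist view: the hanging wood-handled clip is at (256,200), centred between the fingers. The small wooden one at (182,150) is smaller and the others are orange, purple and turquoise, so the hanging one is the clip I want. Next I go down on it.

Request:
jog_arm --rows '[0,-1,-12,0,0,0,0.1,0,-1,-30,0,0,0,0.1,0,-1,-50,0,0,0,0.1,0,-1,-70,0,0,0,0.1,0,-1,-87,0,0,0,0.1,0,-1,-98,0,0,0,0.1,0,-1,-103,0,0,0,0.1,0,-1,-103,0,0,0,0.1]'

```text
time_s: 2.2
tcp_pos: [0.5191, -0.0297, 0.1622]
ee_rot: [[0.117, 0.993, -0.003], [0.993, -0.117, -0.0], [-0.001, -0.003, -1.0]]
ft_force: [-0.3, -0.6, 0.7]
opening: 0.047
```

Request:
jog_arm --rows '[0,0,0,0,0,0,-0.5,0,0,0,0,0,0,-0.7,0,0,0,0,0,0,-1,0,0,0,0,0,0,-1,0,0,0,0,0,0,-1,0,0,0,0,0,0,-1,0,0,0,0,0,0,-1,0,0,0,0,0,0,-1]' --newtons 50

```text
time_s: 2.87
tcp_pos: [0.5212, -0.0285, 0.1645]
ee_rot: [[0.114, 0.993, 0.002], [0.993, -0.114, -0.001], [-0.0, 0.002, -1.0]]
ft_force: [-1.7, -0.5, 5.6]
opening: 0.0096
```

Request:
jog_arm --rows '[0,0,4,0,0,0,-1,0,0,12,0,0,0,-1,0,0,24,0,0,0,-1,0,0,38,0,0,0,-1,0,0,54,0,0,0,-1,0,0,72,0,0,0,-1,0,0,86,0,0,0,-1,0,0,94,0,0,0,-1]'

```text
time_s: 3.53
tcp_pos: [0.5214, -0.0282, 0.2593]
ee_rot: [[0.114, 0.993, 0.002], [0.993, -0.114, 0.0], [0.0, 0.002, -1.0]]
ft_force: [0.9, -0.1, -2.0]
opening: 0.0098
```

```bash
python3 - <<'E'
from h import *
d=grab('scene','scene2'); s=status.state(); print(s['tcp_pos'],s['ft_force'],s['opening'])
a=d['image'][60:330,100:400]; cv2.imwrite('pics/s2.png',cv2.resize(a[...,::-1],None,fx=2.2,fy=2.2,interpolation=cv2.INTER_CUBIC))
E
```

```text
[ 0.52196479 -0.02827648  0.26025911] [ 0.5860051  -1.14692469 -1.64628322] 0.009297311344864306
```

View pics/s2.png

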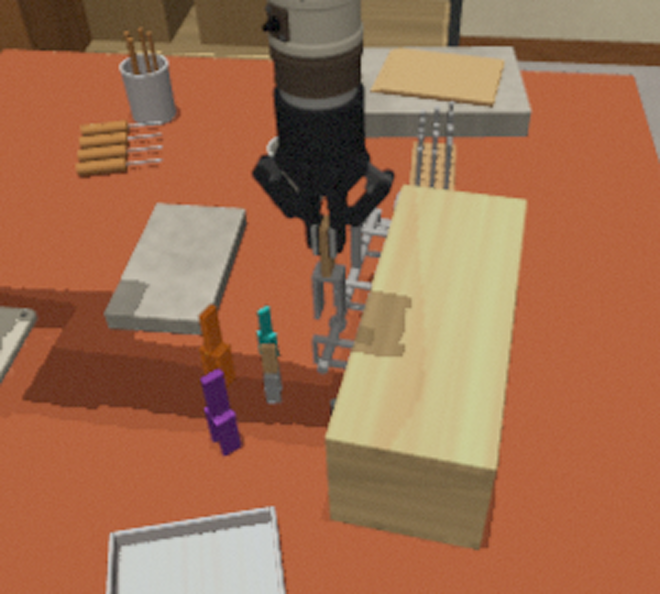

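Request:
jog_arm --rows '[-10,-15,2,0,0,0,-1,-26,-47,2,0,0,0,-1,-42,-90,2,0,0,0,-1,-58,-130,2,0,0,0,-1,-74,-170,2,0,0,0,-1,-88,-210,0,0,0,0,-1,-97,-240,-4,0,0,0,-1,-101,-253,-12,0,0,0,-1]'

```text
time_s: 4.25
tcp_pos: [0.418, -0.2859, 0.2451]
ee_rot: [[0.119, 0.993, -0.0], [0.993, -0.119, -0.003], [-0.003, 0.0, -1.0]]
ft_force: [0.4, 0.4, -1.6]
opening: 0.0096
```

Request:
jog_arm --rows '[0,0,-15,0,0,0,-1,0,0,-40,0,0,0,-1,0,0,-68,0,0,0,-1,0,0,-96,0,0,0,-1,0,0,-118,0,0,0,-1,0,0,-132,0,0,0,-1,0,0,-140,0,0,0,-1,0,0,-142,0,0,0,-1]'

```text
time_s: 4.92
tcp_pos: [0.4183, -0.2804, 0.1011]
ee_rot: [[0.114, 0.993, -0.004], [0.993, -0.114, 0.003], [0.002, -0.004, -1.0]]
ft_force: [0.4, 0.5, -2.2]
opening: 0.0096
```

Request:
jog_arm --rows '[0,0,-1,0,0,0,-1,0,0,-2,0,0,0,-1,0,0,-3,0,0,0,-1,0,0,-4,0,0,0,-1,0,0,-5,0,0,0,-1,0,0,-6,0,0,0,-1,0,0,-6,0,0,0,-1,0,0,-6,0,0,0,-1]'

```text
time_s: 5.58
tcp_pos: [0.4197, -0.2813, 0.0974]
ee_rot: [[0.114, 0.993, 0.0], [0.993, -0.114, -0.0], [-0.0, 0.0, -1.0]]
ft_force: [-0.2, -0.7, -1.0]
opening: 0.0093
```

Request:
jog_arm --rows '[0,0,-1,0,0,0,-1,0,0,-1,0,0,0,-1,0,0,-2,0,0,0,-1,0,0,-2,0,0,0,-1,0,0,-3,0,0,0,-1,0,0,-3,0,0,0,-1,0,0,-3,0,0,0,-1,0,0,-3,0,0,0,-1]'

```text
time_s: 6.25
tcp_pos: [0.4197, -0.2814, 0.0943]
ee_rot: [[0.114, 0.993, -0.0], [0.993, -0.114, 0.0], [0.0, -0.0, -1.0]]
ft_force: [0.3, 0.1, -2.7]
opening: 0.0097
```

```bash
python3 - <<'E'
from h import *
d=grab('scene','scene3'); s=status.state(); print(s['tcp_pos'],s['ft_force'],s['opening'])
a=d['image'][240:384,120:280]; cv2.imwrite('pics/s3.png',cv2.resize(a[...,::-1],None,fx=4,fy=4,interpolation=cv2.INTER_CUBIC))
for z in (.004,.0): print(proj(d,(s['tcp_pos'][0],s['tcp_pos'][1],z)))
E
```

```text
[ 0.41974324 -0.28135334  0.09431241] [-0.00598523  0.18994173 -1.793712  ] 0.00917167904254253
(np.float64(189.32239819119008), np.float64(337.5138150048824))
(np.float64(189.60353144627751), np.float64(338.3029672742505))
```

View pics/s3.png

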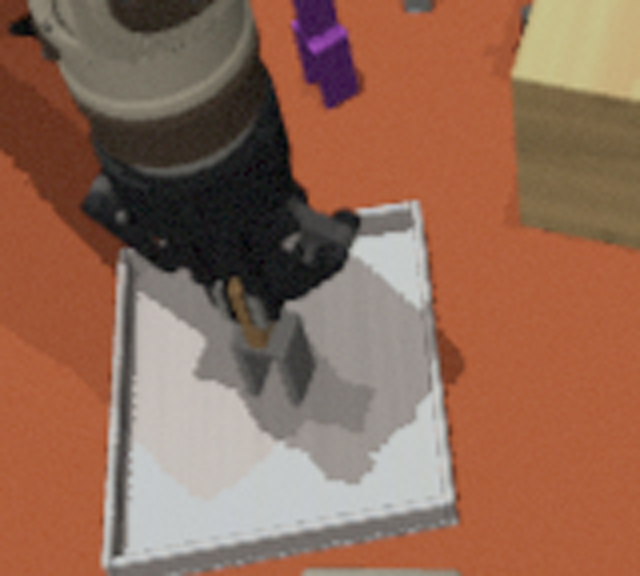

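Request:
jog_arm --rows '[0,0,-1,0,0,0,-1,0,0,-1,0,0,0,-1,0,0,-2,0,0,0,-1,0,0,-2,0,0,0,-1,0,0,-3,0,0,0,-1,0,0,-3,0,0,0,-1,0,0,-3,0,0,0,-1,0,0,-3,0,0,0,-1]'

```text
time_s: 6.97
tcp_pos: [0.4201, -0.2817, 0.0936]
ee_rot: [[0.114, 0.993, 0.002], [0.993, -0.114, -0.001], [-0.001, 0.002, -1.0]]
ft_force: [-4.0, 2.8, 13.2]
opening: 0.0094
```

Request:
jog_arm --rows '[0,0,1,0,0,0,-1,0,0,2,0,0,0,-1,0,0,2,0,0,0,-0.7,0,0,2,0,0,0,-0.6,0,0,2,0,0,0,-0.4,0,0,2,0,0,0,-0.2,0,0,2,0,0,0,0,0,0,2,0,0,0,0.1]'

```text
time_s: 7.63
tcp_pos: [0.4197, -0.2814, 0.0932]
ee_rot: [[0.114, 0.993, -0.0], [0.993, -0.114, 0.0], [0.0, -0.0, -1.0]]
ft_force: [-0.4, -0.3, 0.3]
opening: 0.0469
```

Request:
jog_arm --rows '[0,0,6,0,0,0,0.1,0,0,18,0,0,0,0.1,0,0,34,0,0,0,0.1,0,0,55,0,0,0,0.1,0,0,80,0,0,0,0.1,0,0,110,0,0,0,0.1,0,0,135,0,0,0,0.1,0,0,155,0,0,0,0.1]'

```text
time_s: 8.3
tcp_pos: [0.4202, -0.2817, 0.2512]
ee_rot: [[0.114, 0.993, 0.002], [0.993, -0.114, -0.002], [-0.001, 0.003, -1.0]]
ft_force: [0.8, 0.4, -0.6]
opening: 0.0469
```

```bash
python3 - <<'E'
from h import *
d=grab('top','top4'); s=status.state(); print(s['tcp_pos'],s['ft_force'],s['opening'])
d=grab('scene','scene4')
a=d['image'][100:384,120:390]; cv2.imwrite('pics/s4.png',cv2.resize(a[...,::-1],None,fx=2.1,fy=2.1,interpolation=cv2.INTER_CUBIC))
d=grab('wrist','wrist4')
E
```

```text
[ 0.42171866 -0.28269699  0.25501073] [ 1.47764982 -1.09023158  2.57727676] 0.047221121827642334
```

View pics/s4.png

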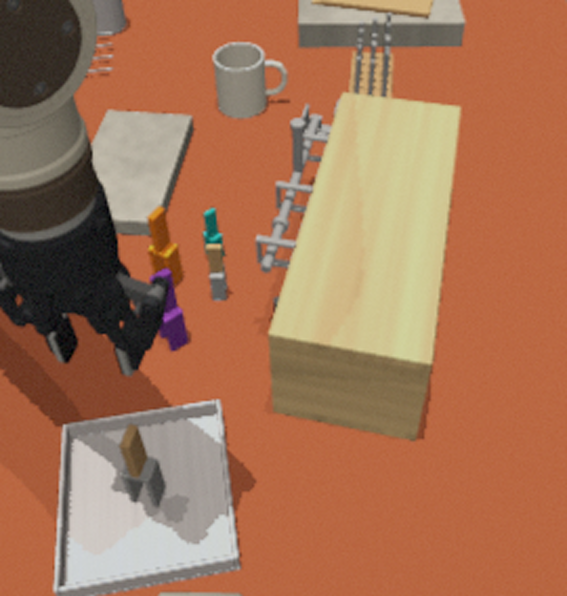

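The clip stands upright in the tray, so next I go above the post.

Request:
jog_arm --rows '[5,15,8,0,0,0,0.1,15,45,14,0,0,0,0.1,26,83,18,0,0,0,0.1,37,121,20,0,0,0,0.1,48,159,20,0,0,0,0.1,60,197,20,0,0,0,0.1,72,235,20,0,0,0,0.1,83,272,20,0,0,0,0.1]'

```text
time_s: 9.12
tcp_pos: [0.5023, -0.0073, 0.2671]
ee_rot: [[0.114, 0.993, -0.002], [0.993, -0.114, 0.0], [-0.0, -0.002, -1.0]]
ft_force: [0.7, -0.5, 0.3]
opening: 0.0474
```

Request:
jog_arm --rows '[11,35,0,0,0,0,0.1,20,65,0,0,0,0,0.1,27,88,0,0,0,0,0.1,31,100,0,0,0,0,0.1,32,105,0,0,0,0,0.1,32,105,0,0,0,0,0.1,32,105,0,0,0,0,0.1,32,105,0,0,0,0,0.1]'

```text
time_s: 9.78
tcp_pos: [0.5344, 0.0942, 0.2683]
ee_rot: [[0.116, 0.993, -0.0], [0.993, -0.116, -0.001], [-0.001, -0.0, -1.0]]
ft_force: [-0.8, -0.2, -0.3]
opening: 0.0468
```

```bash
python3 - <<'E'
from h import *
t=load('top4'); P=[]
for v in range(188,206):
  for u in range(215,234):
    p=pt(t,u,v)
    if .19<p[2]<.22: P.append(p)
P=np.array(P); print(len(P),(P.min(0)+P.max(0))/2,P.mean(0))
d=grab('wrist','wrist5'); s=status.state(); print(s['tcp_pos'],s['ee_rot'][:,1],s['joints'])
P=[]
for v in range(150,260):
  for u in range(200,310):
    p=pt(d,u,v)
    if .2<p[2]<.21: P.append((u,v,*p))
P=np.array(P); print(len(P),(P.min(0)+P.max(0))/2,P.mean(0))
E
```

```text
41 [0.5353253  0.09524873 0.20485981] [0.53517573 0.09550912 0.20486372]
[0.53447443 0.09415535 0.26840902] [ 9.93230139e-01 -1.16163147e-01 -1.19330175e-04] [ 1.74554640e-01  3.15366835e-01  2.01911210e-01  1.45756135e+00
 -3.20829305e-04  1.86177698e+00]
562 [2.57500000e+02 2.06000000e+02 5.35538293e-01 9.81090763e-02
 2.03200611e-01] [2.57532028e+02 2.06366548e+02 5.35652399e-01 9.87779705e-02
 2.03738406e-01]
```

View pics/wrist5.png

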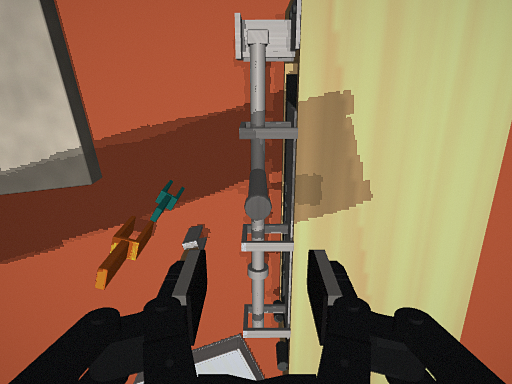

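Request:
jog_arm --rows '[1,2,-12,0,0,0,0.1,1,2,-30,0,0,0,0.1,1,2,-50,0,0,0,0.1,1,2,-70,0,0,0,0.1,1,2,-87,0,0,0,0.1,1,2,-98,0,0,0,0.1,1,2,-103,0,0,0,0,1,2,-103,0,0,0,-0.2]'

```text
time_s: 10.5
tcp_pos: [0.5349, 0.0965, 0.1643]
ee_rot: [[0.116, 0.993, -0.002], [0.993, -0.116, -0.001], [-0.001, -0.002, -1.0]]
ft_force: [0.7, 0.5, 0.6]
opening: 0.0341
```

Request:
jog_arm --rows '[0,0,0,0,0,0,-0.4,0,0,0,0,0,0,-0.5,0,0,0,0,0,0,-0.6,0,0,0,0,0,0,-0.8,0,0,0,0,0,0,-1,0,0,0,0,0,0,-1,0,0,0,0,0,0,-1,0,0,0,0,0,0,-1]' --newtons 60

```text
time_s: 11.17
tcp_pos: [0.5359, 0.0977, 0.1666]
ee_rot: [[0.114, 0.993, 0.001], [0.993, -0.114, 0.0], [0.0, 0.001, -1.0]]
ft_force: [-2.8, 0.4, 6.3]
opening: 0.0155
```

Request:
jog_arm --rows '[0,0,1,0,0,0,-1,0,0,3,0,0,0,-1,0,0,5,0,0,0,-1,0,0,7,0,0,0,-1,0,0,9,0,0,0,-1,0,0,11,0,0,0,-1,0,0,12,0,0,0,-1,0,0,12,0,0,0,-1]'

```text
time_s: 11.83
tcp_pos: [0.5356, 0.0976, 0.1775]
ee_rot: [[0.114, 0.993, -0.0], [0.993, -0.114, 0.0], [0.0, -0.0, -1.0]]
ft_force: [-1.5, 0.4, -2.4]
opening: 0.0155
```

```bash
python3 - <<'E'
from h import *
d=grab('wrist','wrist6'); s=status.state(); print(s['tcp_pos'],s['ee_rot'],s['ft_force'],s['opening'])
d=grab('scene','scene6')
a=d['image'][100:270,180:350]; cv2.imwrite('pics/s6.png',cv2.resize(a[...,::-1],None,fx=3.4,fy=3.4,interpolation=cv2.INTER_CUBIC))
E
```

```text
[0.53561077 0.09767179 0.17737307] [[ 1.14057922e-01  9.93474072e-01 -2.41810355e-04]
 [ 9.93474099e-01 -1.14057902e-01  9.36659716e-05]
 [ 6.54743324e-05 -2.50915671e-04 -9.99999966e-01]] [-1.0828895   0.29704454 -3.31943061] 0.015172293550459742
```

View pics/s6.png

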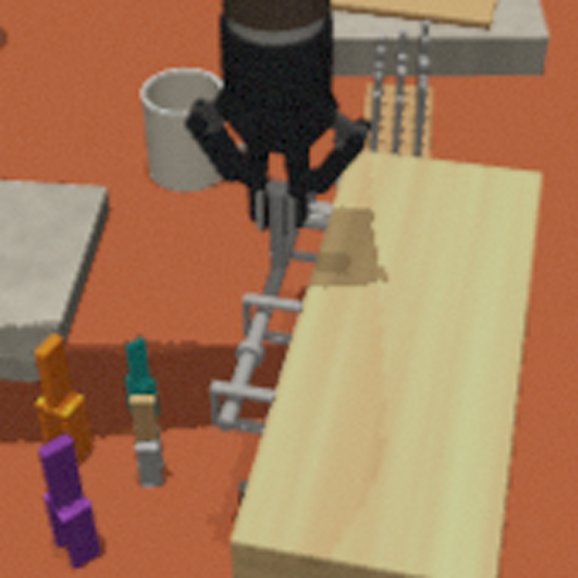

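View pics/wrist6.png

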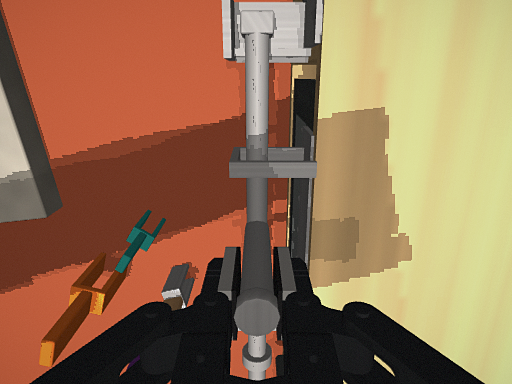

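Request:
jog_arm --rows '[0,-2,0.5,0,0,0,-1,-1,-6,1,0,0,0,-1,-1,-11,1,0,0,0,-1,-2,-16,1,0,0,0,-1,-3,-22,1,0,0,0,-1,-3,-28,1,0,0,0,-1,-4,-32,1,0,0,0,-1,-4,-34,1,0,0,0,-1]'

```text
time_s: 12.6
tcp_pos: [0.5316, 0.0627, 0.1784]
ee_rot: [[0.115, 0.993, -0.0], [0.993, -0.115, -0.0], [-0.0, -0.0, -1.0]]
ft_force: [-2.5, -0.0, -4.2]
opening: 0.0154
```

```bash
python3 - <<'E'
from h import *
d=grab('wrist','wrist7'); s=status.state(); print(s['tcp_pos'],s['ee_rot'],s['ft_force'],s['opening'])
d=grab('top','top7'); a=d['image'][120:275,165:345]; cv2.imwrite('pics/t7.png',cv2.resize(a[...,::-1],None,fx=3.5,fy=3.5,interpolation=cv2.INTER_CUBIC))
E
```

```text
[0.53156193 0.06243396 0.17832417] [[ 1.15359370e-01  9.93323798e-01 -2.18808039e-04]
 [ 9.93323472e-01 -1.15359512e-01 -8.14439486e-04]
 [-8.34243712e-04 -1.23393935e-04 -9.99999644e-01]] [-2.09280599 -0.75939808 -2.88776944] 0.015379125328706111
```

View pics/wrist7.png

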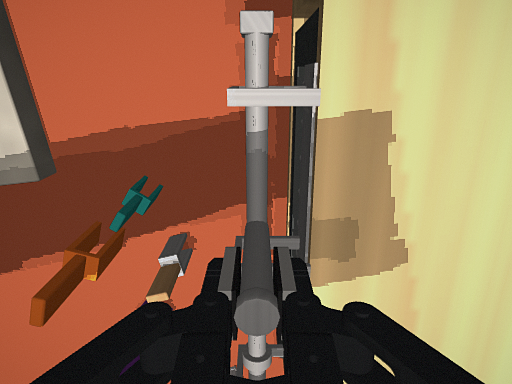

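View pics/t7.png

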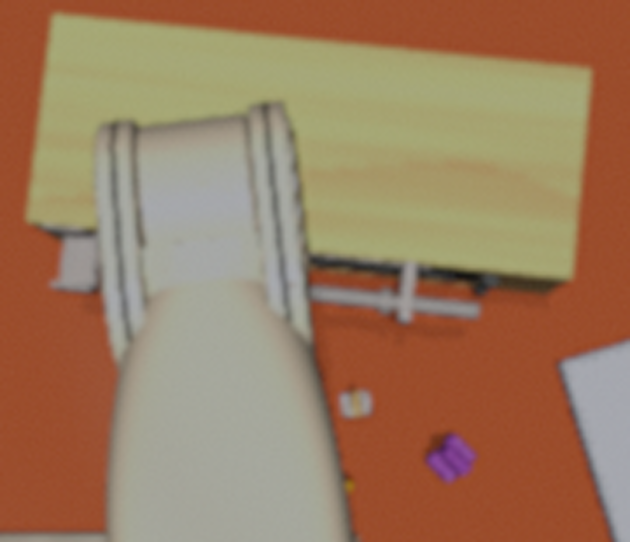

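```bash
python3 - <<'E'
from h import *
t=load('top0')
print('dark',onz(t,303.2,201.6,.147))
H=np.array([.5417,-.1125]); p=np.array([.5316,.0625]); r=p-H
for i in range(1,33):
    th=.32*i/32; c,s=np.cos(th),np.sin(th)
    q=np.array([[c,-s],[s,c]])@r-r
    print(i,np.round(q*1000,1),round(np.degrees(th),2))
E
```

```text
dark [ 0.53041116 -0.10658154  0.147     ]
1 [-1.7 -0.1] 0.57
2 [-3.5 -0.2] 1.15
3 [-5.2 -0.4] 1.72
4 [-7.  -0.5] 2.29
5 [-8.7 -0.7] 2.86
6 [-10.5  -0.9] 3.44
7 [-12.2  -1.1] 4.01
8 [-14.   -1.4] 4.58
9 [-15.7  -1.6] 5.16
10 [-17.4  -1.9] 5.73
11 [-19.2  -2.2] 6.3
12 [-20.9  -2.5] 6.88
13 [-22.6  -2.8] 7.45
14 [-24.3  -3.1] 8.02
15 [-26.   -3.5] 8.59
16 [-27.8  -3.8] 9.17
17 [-29.5  -4.2] 9.74
18 [-31.2  -4.6] 10.31
19 [-32.9  -5.1] 10.89
20 [-34.6  -5.5] 11.46
21 [-36.3  -6. ] 12.03
22 [-37.9  -6.4] 12.61
23 [-39.6  -6.9] 13.18
24 [-41.3  -7.4] 13.75
25 [-43.   -7.9] 14.32
26 [-44.6  -8.5] 14.9
27 [-46.3  -9. ] 15.47
28 [-48.   -9.6] 16.04
29 [-49.6 -10.2] 16.62
30 [-51.3 -10.8] 17.19
31 [-52.9 -11.4] 17.76
32 [-54.5 -12.1] 18.33
```

Request:
jog_arm --rows '[-2,0,0,0,0,0.6,-1,-5,0,0,0,0,1.7,-1,-9,-1,0,0,0,2.9,-1,-12,-1,0,0,0,4,-1,-16,-2,0,0,0,5.2,-1,-19,-2,0,0,0,6.3,-1,-23,-3,0,0,0,7.4,-1,-26,-3.5,0,0,0,8.6,-1]'

```text
time_s: 13.37
tcp_pos: [0.5054, 0.0603, 0.1785]
ee_rot: [[-0.038, 0.999, 0.001], [0.999, 0.038, 0.0], [0.0, 0.001, -1.0]]
ft_force: [3.3, 0.0, -3.7]
opening: 0.0149
```

```bash
python3 - <<'E'
from h import *
d=grab('wrist','wrist8'); s=status.state(); print(s['tcp_pos'],s['ee_rot'],s['ft_force'],s['wrist_torque'],s['opening'])
d=grab('top','top8'); a=d['image'][120:275,165:345]; cv2.imwrite('pics/t8.png',cv2.resize(a[...,::-1],None,fx=3.5,fy=3.5,interpolation=cv2.INTER_CUBIC))
E
```

```text
[0.50473011 0.06008054 0.17844559] [[-3.85364189e-02  9.99257051e-01 -5.38954562e-04]
 [ 9.99257196e-01  3.85364164e-02 -1.50705509e-05]
 [ 5.71002318e-06 -5.39134990e-04 -9.99999855e-01]] [ 1.82233109  0.48837033 -3.45072315] [ 0.02295207 -0.44408876  0.02326633] 0.015449998138650597
```

View pics/wrist8.png

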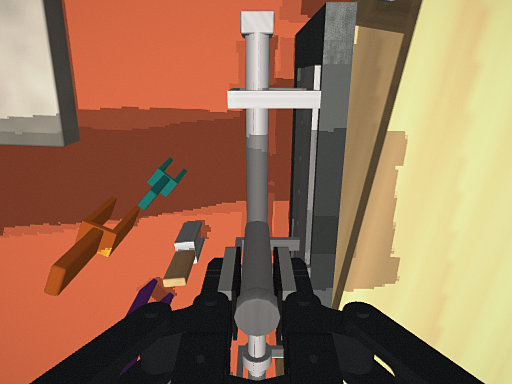

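View pics/t8.png

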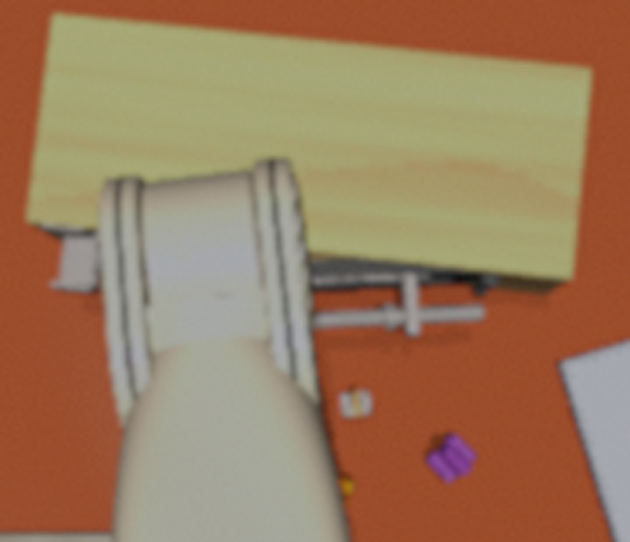

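Request:
jog_arm --rows '[-3,-1,0,0,0,1.1,-1,-7,-1.5,0,0,0,2.3,-1,-11,-2.5,0,0,0,3.6,-1,-15,-4,0,0,0,5,-1,-19,-5,0,0,0,6.4,-1,-23,-6.5,0,0,0,7.8,-1,-26.5,-8,0,0,0,9,-1,-28.5,-8.5,0,0,0,9.7,-1]'

```text
time_s: 14.13
tcp_pos: [0.4768, 0.0514, 0.1784]
ee_rot: [[-0.205, 0.979, 0.0], [0.979, 0.205, -0.0], [-0.0, 0.0, -1.0]]
ft_force: [4.3, 0.2, -3.6]
opening: 0.0151
```

Request:
jog_arm --rows '[0,0,0,0,0,0,-1,0,0,0,0,0,0,-1,0,0,0,0,0,0,-1,0,0,0,0,0,0,-1,0,0,0,0,0,0,-1,0,0,0,0,0,0,-1,0,0,0,0,0,0,-1,0,0,0,0,0,0,-1]'

```text
time_s: 14.8
tcp_pos: [0.4774, 0.0516, 0.1783]
ee_rot: [[-0.204, 0.979, 0.0], [0.979, 0.204, -0.0], [-0.0, 0.0, -1.0]]
ft_force: [4.4, 0.2, -3.2]
opening: 0.0153
```

```bash
python3 - <<'E'
from h import *
d=grab('wrist','wrist9'); s=status.state(); print(s['tcp_pos'],s['ee_rot'],s['ft_force'],s['wrist_torque'],s['opening'])
d=grab('top','top9'); a=d['image'][120:285,165:405]; cv2.imwrite('pics/t9.png',cv2.resize(a[...,::-1],None,fx=3.2,fy=3.2,interpolation=cv2.INTER_CUBIC))
d=grab('scene','scene9')
E
```

```text
[0.47736585 0.05164562 0.17831079] [[-2.03680071e-01  9.79037487e-01  1.68786278e-04]
 [ 9.79037500e-01  2.03680076e-01 -1.70241568e-05]
 [-5.10456898e-05  1.61780614e-04 -9.99999986e-01]] [ 3.0950534  -0.37845126 -2.17242032] [-0.01494055 -0.69907121 -0.02104145] 0.015087938034340222
```

View pics/wrist9.png

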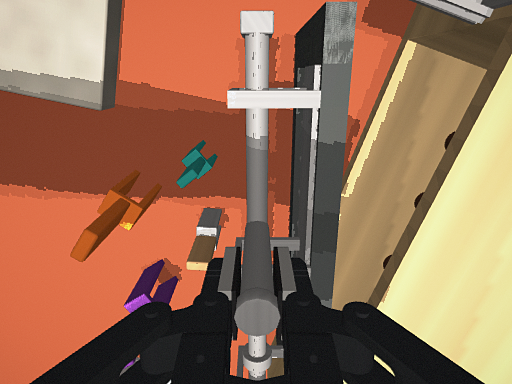

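View pics/t9.png

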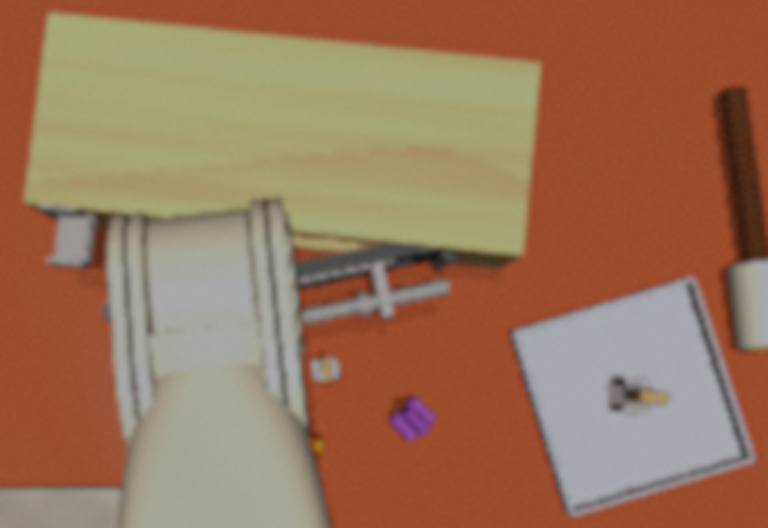

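View pics/scene9.png

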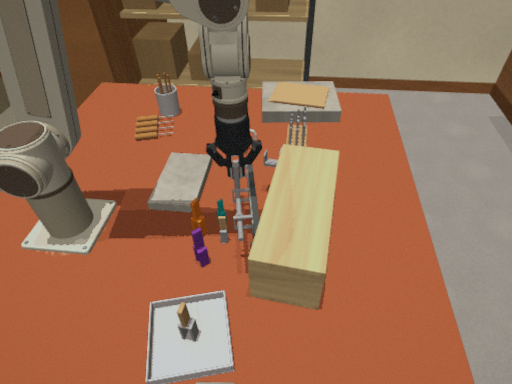

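```bash
python3 - <<'E'
from h import *
def rod(n,rows,c0,c1,zlo,zhi):
    d=load(n); P=[]
    for v in range(*rows):
        q=[pt(d,u,v) for u in range(c0,c1) if d['depth'][v,u]>0]; q=[p for p in q if zlo<p[2]<zhi]
        if len(q)>5: q=np.array(q); P.append((q[:,:2].min(0)+q[:,:2].max(0))/2)
    P=np.array(P,np.float32); vx,vy,x,y=cv2.fitLine(P,cv2.DIST_HUBER,0,.01,.01).ravel(); 
    if vy<0: vx,vy=-vx,-vy
    return np.degrees(np.arctan2(-vx,vy)),len(P),(x,y)
a=rod('wrist5',(65,120),235,290,.12,.135); b=rod('wrist9',(112,210),235,285,.133,.15); b2=rod('wrist9',(35,85),235,285,.133,.15)
print(a,b,b2,np.radians(b[0]-a[0]),np.radians(b2[0]-a[0]))
# gate top outer (back/front) face edge: points at z~.147 
def gate(n):
    d=load(n);P=[]
    for v in range(10,240,2):
        for u in range(285,360):
            p=pt(d,u,v)
            if .142<p[2]<.1485: P.append(p[:2])
    P=np.array(P,np.float32); vx,vy,x,y=cv2.fitLine(P,cv2.DIST_HUBER,0,.01,.01).ravel(); 
    if vy<0: vx,vy=-vx,-vy
    return np.degrees(np.arctan2(-vx,vy)),len(P),P[P[:,1].argmax()]
print(gate('wrist8'),gate('wrist9'))
s=status.state(); print(s['tcp_pos'])
for H in [(.5417,-.1125),(.5413,-.116),(.5421,-.109)]:
    r=s['tcp_pos'][:2]-H; 
    # angle of gate such that post 30mm in front
    L=np.hypot(*r); print(np.arctan2(-r[0],r[1])-np.arcsin(.03/L)+np.radians(6.55), np.sqrt(L*L-.0009))
E
```

```text
(np.float32(-6.7343245), 55, (np.float32(0.5432436), np.float32(0.16665788))) (np.float32(11.9618025), 98, (np.float32(0.46862394), np.float32(0.09563267))) (np.float32(11.712821), 50, (np.float32(0.45886558), np.float32(0.14249606))) 0.32630897 0.32196343
(np.float32(2.2031639), 3587, array([0.5466339, 0.1743645], dtype=float32)) (np.float32(11.327203), 3570, array([0.4983166 , 0.17088112], dtype=float32))
[0.47736719 0.05163367 0.17832713]
0.3168645747831317 0.17371981045157636
0.31067227815628573 0.17688542055317577
0.3232932208039231 0.1705682065403439
```

```bash
python3 - <<'E'
from h import *
s=status.state(); print(s['time_s'],s['opening'],s['ft_force'],s['dq'].round(4))
print(robot.hand_in())
E
```

```text
14.95 0.015713569905370737 [ 3.67436797 -1.5025414  -3.15507672] [ 0.0001 -0.0004 -0.0014 -0.001   0.0001  0.0006]
the job is handed in; nothing more can be done
None
```

I handed the job in at 14.95 s. The clip is standing in the tray, and the gripper is still on the post, holding the gate at about 0.32 rad (9 cm).

- **Clip:** I lifted the larger, wood-handled clip off the bolt. I lowered it until it touched the tray floor, where the contact force reached about 13 N, then eased up and let go. The later scene and top pictures show it still upright in the tray.
- **Bolt:** I gripped the post, raised the bolt about 12 mm and drew it back about 35 mm. The nose came visibly clear of the keeper.
- **Gate:** I swung it open and the arm was at rest when I handed in. The gripper read 15.7 mm, a little over the 14 mm post, and the force of about 3–4 N towards the cabinet fits the closing spring.

The angle checks did not agree exactly. The rod direction in the wrist view gave 0.322 and 0.326 rad. The post position gave 0.311 to 0.323 rad, depending on where I took the hinge to be.

The mug and the mallet were never approached. No check failed.

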